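# Load a round printing blank into the spring-fed feeder

## Task

Take the large round wooden blank from the bench, set it flat in the funnel mouth of the feeder and push it down against the spring until the three catches snap in over it, then let go so that it stays held under the catches. Leave the square blank and the small round blank lying where they are.

Things in the scene. Friction and masses are not known exactly. Their poses are not given: they have to be found in the camera images.
- blank_center (a point): Plywood disc to load, 64 mm across, 18 mm thick, loose and flat on the bench; point: its centre, half-way up; z: its axis. (A like disc is already in the feeder.) Laid in the funnel it rests on the catches, top about level with the rim. Push its top near the middle with closed fingers to 29-34 mm below the rim (about 10 N; hard stop at 36). Let go: catches hold it, centre 35 mm below the rim.
- feeder_mouth (a point): Centre of the feeder's funnel rim, 96 mm above the bench; z up. Fixed aluminium stand, base 150 mm across, six steel rods round a spring-fed stack. Funnel: 88 mm wide inside at the rim, 68 mm from 12 mm below it. Three sprung catches with sloping tops reach in to 28 mm from the axis; they yield to a blank pushed down and snap in over it once its top is under their undersides, 26 mm below the rim.
- square_center (a point): Bystander, not to be moved: square plywood blank, 64 x 64 x 18 mm, lying flat on the bench. The point is its centre, half-way up.
- small_center (a point): Bystander, not to be moved: small round plywood blank, 40 mm across, 18 mm thick, lying flat on the bench. The point is its centre, half-way up.
There are look-alikes about, which are no part of the job. Leave any blue look-alike of the part that bears blank_center alone.

How it is judged:
At the end, for the whole second after the job is handed in: The large round blank is at rest inside the feeder, held under the catches: its centre within 10 mm of the feeder's axis and 31 to 48 mm below the rim, level within 10 degrees. The square and small round blanks were not moved by more than 30 mm (horizontal distance between blank_center and feeder_mouth below 0.01 m and z of blank_center in the frame of feeder_mouth between -0.048 and -0.031 m and angle between blank_center's own z axis and vertical below 0.17 rad and linear speed of blank below 0.02 m/s); the robot touches nothing.
It fails at once if the square blank is moved by more than 30 mm (distance of square_center from where it was at the start of the episode above 0.03 m).
It fails at once if the small round blank is moved by more than 30 mm (distance of small_center from where it was at the start of the episode above 0.03 m).
It also fails if it takes over 48 s, if anything falls off the work surface, if the arm or the gripper's body presses on something with over 40 N, if the wrist force passes 120 N, or if a joint passes its speed limit or range.

## Robot

A 6-joint arm with a two-finger parallel gripper is mounted at the origin on the work surface. World frame = base frame: x ahead of the robot, y to its left, z up, the work surface at z = 0. Lengths are in m, angles in rad, forces in N, time in s.
With the tool pointing down it reaches from about 0.35 to 0.95 m from the base axis. Payload 17.4 kg.
Tool frame: the origin (TCP) lies midway between the tips of the shut fingers; the grasp point (between the pads) lies 19 mm behind it (ctrl.hold_point_z is the distance from the TCP to the grasp point, in m); z points along the fingers, x is the direction in which the jaws open and shut, and the axes are right-handed (so a half turn about z gives the same grasp; the last joint's range is limited). The gripper opens to 93 mm and grips with 3 to 60 N. Pads are 15 mm wide; open, the fingers measure 128 mm over their backs; the gripper's body (75 mm by 188 mm) begins 65 mm behind the grasp point.
Start: joints at [1.141, 0.116, 1.442, -0, 1.584, -0.038], TCP at [0.258, 0.624, 0.181] pointing down, gripper open.
Joint ranges: [-2.83, 2.83], [-0.83, 2.19], [0.07, 2.5], [-1.14, 4.28], [0.01, 3], [-2.97, 2.97]. Speed limits (rad/s): [1.89, 1.89, 2.22, 3.14, 3.14, 3.14].

## Interface

Orientations are given as [roll, pitch, yaw] about the fixed x, y, z axes, in that order (R = Rz(yaw) Ry(pitch) Rx(roll)).
In Python, from workcell import ctrl, cams, finish_job gives the robot as it stands.
- The arm moves only by the tool carry_out, never from a script. Its argument "plan" is a list of rows, each an object of numbers: "tx", "ty", "tz": the shift along the tool's x, y, z in cm; "wx", "wy", "wz": the turn, a rotation vector about the tool's x, y, z in rad; "hand": the finger opening in cm, from 0 to 9.3. In form: [{"tx": .., "ty": .., "tz": .., "wx": .., "wy": .., "wz": .., "hand": ..}, ...]. A call has 1 to 5 rows; each row is the pose to reach, as a shift and turn from the pose commanded when the call began, along the tool's axes at that moment; what a row does not reach only later rows make up. A row lasts 1/8 s, in which the tool goes at most 62.5 mm and 10.7 degrees, less where a joint would pass 70% of its speed; a pose out of reach is approached as far as the arm can. A call with a gripper value outside its range is refused whole. The fingers move at their own pace and stop on an object; "force" is the grip in N (left out, the last holds). Time passes only in rows, so rows that repeat a pose let the fingers close. It gives the time, the measured TCP pose, the force and the opening at its end, in the units of the state.
- ctrl.read_state(): the state, without advancing time (a new reading comes with each control period).
- cams.capture(name): name is "scene" or "top" or "wrist"; returns a dict with "image" (480x640x3 uint8, red, green, blue), "intrinsics" (3x3 intrinsics, pixels), "R" (3x3) and "t" (3): a world point X has camera coordinates R X + t; the wrist camera has in their place "tool_from_camera" (4x4, takes a point from camera to tool coordinates, whose origin is the TCP and whose axes are the tool frame's). Camera axes: x right, y down, z forward; pixel columns grow to the right and rows downward; lengths in m; the calibration is good to about 2 mm. A picture is of the moment at which its call begins: read the wrist's pose just before it. There is no depth.
- finish_job(): hands the job in, once; it reports no verdict.
Trained networks look in a picture, given as the dict that the camera call returned (one of the last four; its "shot" number tells which), for a name from the list of things; names that differ only in an ending like _2 or _b are one class to them, and where a whole thing is asked for, a point or a joint stands for the part that bears it (a point fixed in the world has none). Each returns a list of dicts, best first, with "p" (0 to 1); they miss things now and then, are a little off and sometimes report something else, mostly with a low value. They report only what shows in the picture. A call takes as long as a camera call. They do not tell look-alikes from the thing itself.
- cams.boxes_of(target, picture): "box" ([left, top, right, bottom] in pixels, round what is visible of it).
- cams.mark_of(target, picture): "location" ([column, row] in pixels: a listed point, or the origin of a listed thing).
The state is a dict: "clock": time; "qpos": joint angles; "qvel": joint speeds; "joint_torque": joint torques, N m; "eef_pos": TCP position; "orientation": TCP orientation; "ft_force": force on the tool from outside, world axes, zero at the start; "ft_torque": the same for the moment, N m; "gripper_width": finger opening in m.
Only numpy, scipy, OpenCV 4.12 (cv2) and the standard library are available. Lean on these libraries where they do the work, as an engineer would, in place of code of your own. Each camera call takes 0.05 s, during which the arm holds its last target. There are 200 camera calls.

## Working session

There is one attempt and no reset: what is moved stays moved. The work goes in short steps, Python scripts to look and compute and a tool call to move; the robot and the scene stay as the last step left them, time stands still between calls to the robot, and variables do not carry over. Pictures are saved under pics/ and viewed, about 8 in all and at most 12, crops included, and the job is handed in when it is done.

Besides the shell and the picture viewer there is one more tool, called after ">>>" in YAML: its name, and indented under it one key for each argument. carry_out: Moves the arm, as the interface text tells. Its arguments: {"type":"object","properties":{"plan":{"type":"array","items":{"type":"object","properties":{"tx":{"type":"number"},"ty":{"type":"number"},"tz":{"type":"number"},"wx":{"type":"number"},"wy":{"type":"number"},"wz":{"type":"number"},"hand":{"type":"number"}}}},"force":{"type":"number"}},"required":["plan"]}

```bash
mkdir -p pics; cat > h.py <<'E'
import numpy as np, cv2
from scipy.spatial.transform import Rotation as Ro
from workcell import ctrl, cams, finish_job
def ray(c,px,z,st=None):
    d=np.linalg.inv(c["intrinsics"])@np.array([px[0],px[1],1.])
    if "R" in c:
        o=-c["R"].T@c["t"]; d=c["R"].T@d
    else:
        T=c["tool_from_camera"]; R=Ro.from_euler("xyz",st["orientation"]).as_matrix()
        o=R@T[:3,3]+st["eef_pos"]; d=R@T[:3,:3]@d
    return o+d*(z-o[2])/d[2]
def save(c,n,box=None,s=1):
    im=c["image"][:,:,::-1]
    if box: im=im[box[1]:box[3],box[0]:box[2]]
    cv2.imwrite(f"pics/{n}.png",cv2.resize(im,None,fx=s,fy=s,interpolation=cv2.INTER_CUBIC))
Z=dict(blank_center=.009,feeder_mouth=.096,square_center=.009,small_center=.009)
E
python3 - <<'E'
from h import *
ims=[]
for n in("top","scene"):
    c=cams.capture(n); ims.append(c["image"]); save(c,n)
    for t in Z:
        for m in cams.mark_of(t,c)[:4]: print(n,t,round(m["p"],2),np.round(m["location"]),ray(c,m["location"],Z[t]).round(3))
s=ctrl.read_state();print(s["clock"],s["eef_pos"],s["orientation"],s["gripper_width"])
E
```

```text
top blank_center 0.92 [340. 330.] [0.389 0.01  0.009]
top blank_center 0.9 [276. 286.] [0.459 0.109 0.009]
top blank_center 0.69 [309. 218.] [0.566 0.054 0.009]
top blank_center 0.6 [244. 354.] [0.356 0.157 0.009]
top feeder_mouth 0.8 [522. 261.] [ 0.477 -0.245  0.096]
top square_center 0.74 [186. 272.] [0.484 0.249 0.009]
top small_center 0.85 [227. 187.] [0.622 0.187 0.009]
scene blank_center 0.87 [318. 253.] [0.399 0.01  0.009]
scene blank_center 0.83 [360. 276.] [0.461 0.106 0.009]
scene blank_center 0.63 [395. 251.] [0.359 0.16  0.009]
scene blank_center 0.63 [321. 310.] [0.576 0.057 0.009]
scene feeder_mouth 0.71 [174. 222.] [ 0.486 -0.247  0.096]
scene square_center 0.74 [437. 293.] [0.484 0.249 0.009]
scene square_center 0.21 [359. 274.] [0.456 0.104 0.009]
scene small_center 0.77 [391. 339.] [0.625 0.183 0.009]
0.5 [0.25774024 0.62383603 0.18080837] [3.14157546e+00 6.85038078e-05 1.17902985e+00] 0.0926983647322881
```

View pics/top.png

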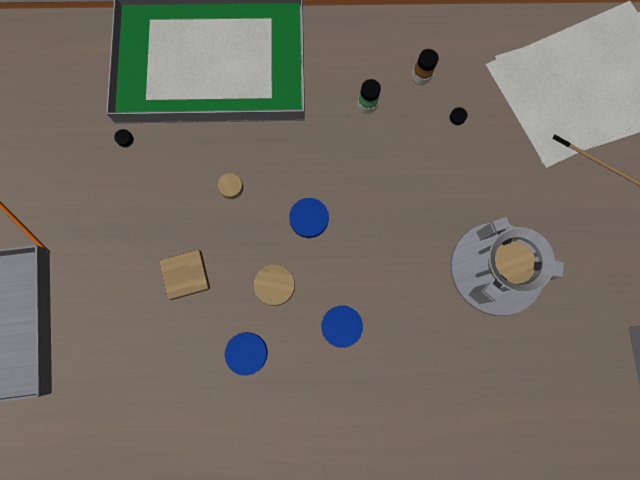

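View pics/scene.png

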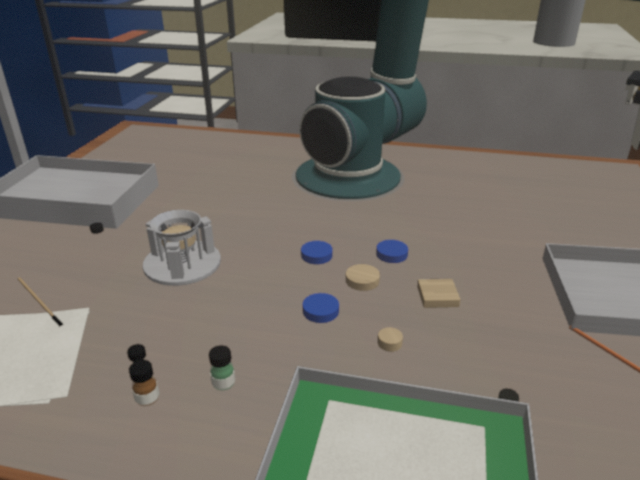

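Candidates: three blue discs at top-view (340,330), (309,218) and (245,354) are the look-alikes. The wooden disc at (275,285) fits the target at about (0.460, 0.108). The wooden disc at (515,262) is the one already in the feeder. The square is at (185,273), the small round at (230,185) and the feeder mouth at (522,261). I'll go above the wooden disc and confirm in a close view.

>>> carry_out:
  plan:
    - {"tx": -20,"ty": 19.2}
    - {"tx": -20,"ty": 19.2}
    - {"tx": -20,"ty": 19.2}
    - {"tx": -20,"ty": 19.2}
    - {"tx": -20,"ty": 19.2}

```text
invalid input at $.plan[0]: expected keys tx, ty, tz, wx, wy, wz, hand
```

>>> carry_out:
  plan:
    - {"tx": -20,"ty": 19.2}
    - {"tx": -20,"ty": 19.2}
    - {"tx": -20,"ty": 19.2}
    - {"tx": -20,"ty": 19.2}
    - {"tx": -20,"ty": 19.2}

```text
invalid input at $.plan[0]: expected keys tx, ty, tz, wx, wy, wz, hand
```

```bash
cat >> h.py <<'E'
def delta(p,s=None,yaw=None):
    s=s or ctrl.read_state(); R=Ro.from_euler("xyz",s["orientation"]).as_matrix()
    print("t",s["clock"],"tcp",s["eef_pos"].round(4),"rpy",np.round(s["orientation"],3),"w",s["gripper_width"],"F",np.round(s["ft_force"],1))
    print("tool shift cm",(R.T@(np.array(p)-s["eef_pos"])*100).round(2), "wz",None if yaw is None else round(s["orientation"][2]-yaw,3))
E
python3 - <<'E'
from h import *
s=ctrl.read_state(); c=cams.capture("wrist"); save(c,"w1")
for m in cams.mark_of("blank_center",c)+cams.boxes_of("blank_center",c):
    l=m.get("location"); print(round(m["p"],2), m.get("box"), l, None if l is None else ray(c,l,.009,s).round(4))
delta([.46,.108,.18],s)
E
```

```text
t 0.5 tcp [0.2577 0.6238 0.1808] rpy [3.142 0.    1.179] w 0.0926983647322881 F [ 0.2  0.2 -0.7]
tool shift cm [-39.95  38.39   0.08] wz None
```

View pics/w1.png

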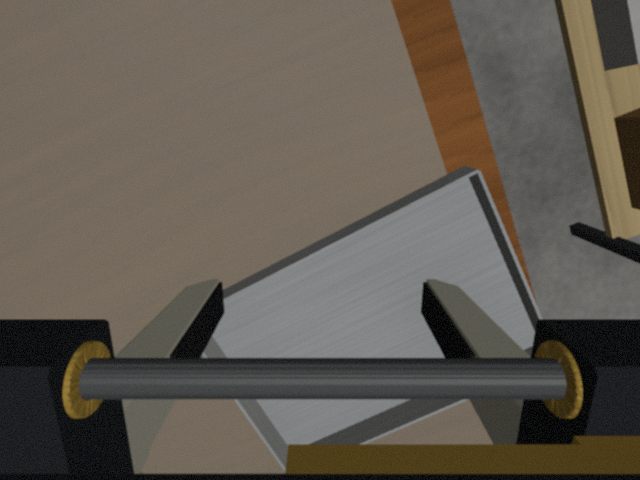

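The move was refused because every row needs all seven keys. The picture shows only the grey tray under the start pose, with the finger tips at about (210,290) and (435,290). I'm resending with full rows.

>>> carry_out:
  plan:
    - {"tx": -20,"ty": 19.2,"tz": 0,"wx": 0,"wy": 0,"wz": 0,"hand": 9.3}
    - {"tx": -20,"ty": 19.2,"tz": 0,"wx": 0,"wy": 0,"wz": 0,"hand": 9.3}
    - {"tx": -20,"ty": 19.2,"tz": 0,"wx": 0,"wy": 0,"wz": 0,"hand": 9.3}
    - {"tx": -20,"ty": 19.2,"tz": 0,"wx": 0,"wy": 0,"wz": 0,"hand": 9.3}
    - {"tx": -20,"ty": 19.2,"tz": 0,"wx": 0,"wy": 0,"wz": 0,"hand": 9.3}

```text
clock: 1.27
eef_pos: [0.3596, 0.3633, 0.1813]
orientation: [3.141, -0.001, 1.177]
ft_force: [0.1, 0.2, 0.1]
gripper_width: 0.0927
```

>>> carry_out:
  plan:
    - {"tx": -20,"ty": 19.2,"tz": 0,"wx": 0,"wy": 0,"wz": 0,"hand": 9.3}
    - {"tx": -20,"ty": 19.2,"tz": 0,"wx": 0,"wy": 0,"wz": 0,"hand": 9.3}
    - {"tx": -20,"ty": 19.2,"tz": 0,"wx": 0,"wy": 0,"wz": 0,"hand": 9.3}
    - {"tx": -20,"ty": 19.2,"tz": 0,"wx": 0,"wy": 0,"wz": 0,"hand": 9.3}
    - {"tx": -20,"ty": 19.2,"tz": 0,"wx": 0,"wy": 0,"wz": 0,"hand": 9.3}

```text
clock: 1.9
eef_pos: [0.4606, 0.1048, 0.1811]
orientation: [3.141, -0.0, 1.176]
ft_force: [-0.4, 0.4, 0.1]
gripper_width: 0.0933
```

```bash
python3 - <<'E'
from h import *
s=ctrl.read_state(); c=cams.capture("wrist"); save(c,"w2")
for m in cams.mark_of("blank_center",c)+cams.boxes_of("blank_center",c):
    l=m.get("location"); print(round(m["p"],2), m.get("box"), l, None if l is None else ray(c,l,.009,s).round(4))
delta([.46,.108,.18],s)
E
```

```text
0.9 None [317.2, 316.3] [0.5684 0.0546 0.009 ]
0.83 None [326.1, 202.3] [0.457  0.1109 0.009 ]
0.82 None [205.4, 183.6] [0.3947 0.0093 0.009 ]
0.81 None [327.5, 85.1] [0.3575 0.1534 0.009 ]
0.67 [292.2, 287.1, 348.5, 345.1] None None
0.64 [295.6, 170.3, 363.4, 237.0] None None
0.6 [172.9, 149.1, 242.2, 218.3] None None
0.56 [294.6, 47.4, 365.1, 121.9] None None
t 1.9 tcp [0.4606 0.1048 0.1811] rpy [ 3.141 -0.     1.176] w 0.0932696129435827 F [-0.4  0.4  0.1]
tool shift cm [ 0.27 -0.17  0.11] wz None
```

View pics/w2.png

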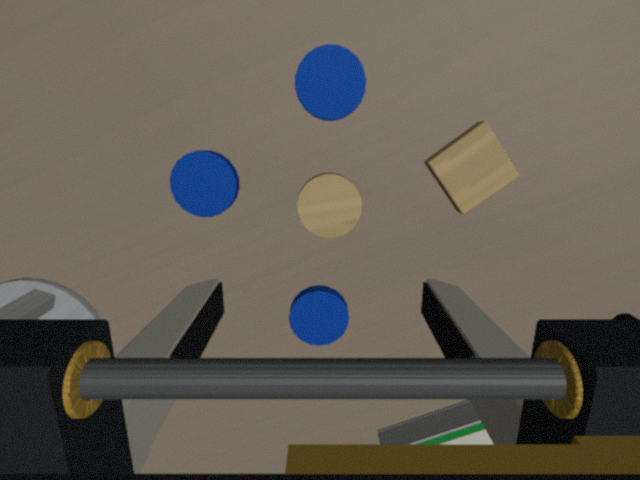

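The view shows blue discs at (330,82), (205,184) and (319,316), the square at (473,168), and the single wooden large disc at (330,205). That disc is the target. Next I refine its centre by colour.

```bash
cat >> h.py <<'E'
def wood(c,box,z,st=None):
    im=c["image"]; hsv=cv2.cvtColor(im,cv2.COLOR_RGB2HSV)
    m=np.zeros(im.shape[:2],np.uint8); x0,y0,x1,y1=box
    m[y0:y1,x0:x1]=cv2.inRange(hsv,(10,75,110),(28,255,255))[y0:y1,x0:x1]
    k=max(cv2.findContours(m,0,2)[0],key=cv2.contourArea); e=cv2.fitEllipse(cv2.convexHull(k))
    p=ray(c,e[0],z,st); print("ellipse",np.round(e[0],1),np.round(e[1],1),"->",p.round(4)); return p
E
python3 - <<'E'
from h import *
s=ctrl.read_state(); c=cams.capture("wrist"); p=wood(c,(285,160,375,250),.018,s)
c=cams.capture("top"); wood(c,(245,255,305,315),.018)
delta([p[0],p[1],.011],s)
E
```

```text
ellipse [327.6 206.6] [64.6 65.6] -> [0.4593 0.113  0.018 ]
ellipse [268.8 299.4] [ 9.  29.6] -> [0.4376 0.1186 0.018 ]
t 2.05 tcp [0.4602 0.1065 0.1809] rpy [ 3.142 -0.     1.177] w 0.09292423149218512 F [-0.3  0.7  0.1]
tool shift cm [ 0.56 -0.33 16.99] wz None
```

>>> carry_out:
  plan:
    - {"tx": 0.4,"ty": -0.3,"tz": 6,"wx": 0,"wy": 0,"wz": 0,"hand": 9.3}
    - {"tx": 0.4,"ty": -0.3,"tz": 12,"wx": 0,"wy": 0,"wz": 0,"hand": 9.3}
    - {"tx": 0.4,"ty": -0.3,"tz": 15,"wx": 0,"wy": 0,"wz": 0,"hand": 9.3}
    - {"tx": 0.4,"ty": -0.3,"tz": 16.9,"wx": 0,"wy": 0,"wz": 0,"hand": 9.3}
    - {"tx": 0.4,"ty": -0.3,"tz": 16.9,"wx": 0,"wy": 0,"wz": 0,"hand": 9.3}

```text
clock: 2.78
eef_pos: [0.4582, 0.1129, 0.0114]
orientation: [-3.141, 0.001, 1.18]
ft_force: [-0.0, 0.5, 0.7]
gripper_width: 0.093
```

```bash
python3 - <<'E'
from h import *
s=ctrl.read_state(); c=cams.capture("wrist"); save(c,"w3")
delta([.459,.110,.0105],s)
E
```

```text
t 2.775 tcp [0.4582 0.1129 0.0114] rpy [-3.141e+00  1.000e-03  1.180e+00] w 0.09302768232531684 F [-0.   0.5  0.7]
tool shift cm [-0.24  0.18  0.09] wz None
```

View pics/w3.png

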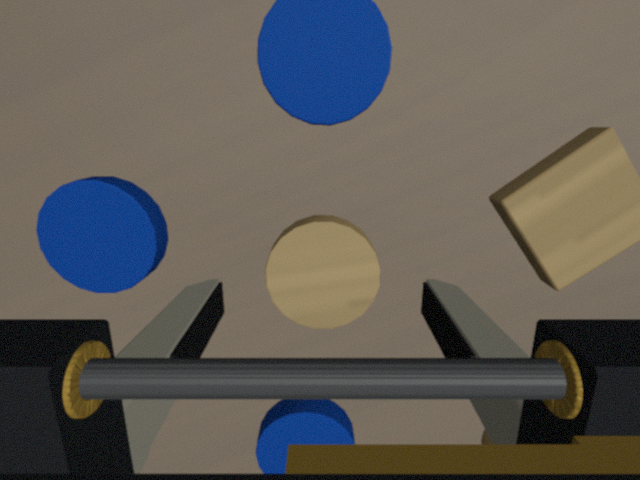

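The disc sits between the open fingers, with its top face centred at about (323,274), clear of both tips.

```bash
python3 - <<'E'
from h import *
s=ctrl.read_state(); c=cams.capture("wrist"); p=wood(c,(255,205,390,335),.018,s)
p2=ray(c,(323,273.5),.018,s); print(p2.round(4))
delta([p2[0],p2[1],.0105],s)
E
```

```text
ellipse [322.6 271.8] [109.  115.6] -> [0.4586 0.1136 0.018 ]
[0.4596 0.1134 0.018 ]
t 2.825 tcp [0.4589 0.1129 0.0126] rpy [ 3.141 -0.     1.18 ] w 0.09296041758257242 F [-0.  -0.5  0.6]
tool shift cm [0.08 0.04 0.21] wz None
```

>>> carry_out:
  force: 25
  plan:
    - {"tx": 0,"ty": 0,"tz": 0.1,"wx": 0,"wy": 0,"wz": 0,"hand": 5.5}
    - {"tx": 0,"ty": 0,"tz": 0.1,"wx": 0,"wy": 0,"wz": 0,"hand": 5.5}
    - {"tx": 0,"ty": 0,"tz": 0.1,"wx": 0,"wy": 0,"wz": 0,"hand": 5.5}
    - {"tx": 0,"ty": 0,"tz": 0.1,"wx": 0,"wy": 0,"wz": 0,"hand": 5.5}
    - {"tx": 0,"ty": 0,"tz": 0.1,"wx": 0,"wy": 0,"wz": 0,"hand": 5.5}

```text
clock: 3.5
eef_pos: [0.4587, 0.1123, 0.0109]
orientation: [3.142, 0.0, 1.179]
ft_force: [-0.4, -0.2, 0.8]
gripper_width: 0.0555
```

>>> carry_out:
  plan:
    - {"tx": 0,"ty": 0,"tz": 0,"wx": 0,"wy": 0,"wz": 0,"hand": 5.5}
    - {"tx": 0,"ty": 0,"tz": -4,"wx": 0,"wy": 0,"wz": 0,"hand": 5.5}
    - {"tx": 0,"ty": 0,"tz": -9,"wx": 0,"wy": 0,"wz": 0,"hand": 5.5}
    - {"tx": 0,"ty": 0,"tz": -15,"wx": 0,"wy": 0,"wz": 0,"hand": 5.5}
    - {"tx": 0,"ty": 0,"tz": -17,"wx": 0,"wy": 0,"wz": 0,"hand": 5.5}

```text
clock: 4.12
eef_pos: [0.4596, 0.1126, 0.1846]
orientation: [3.138, -0.002, 1.179]
ft_force: [0.7, -0.6, -0.4]
gripper_width: 0.055
```

```bash
python3 - <<'E'
from h import *
s=ctrl.read_state(); c=cams.capture("wrist"); save(c,"w4")
t=cams.capture("top"); save(t,"t2",(430,200,600,330),4)
delta([.480,-.246,.18],s)
for n in ("top","scene"):
    c=cams.capture(n)
    for m in cams.mark_of("feeder_mouth",c): print(n,m,ray(c,m["location"],.096).round(4))
E
```

```text
t 4.125 tcp [0.4596 0.1126 0.1846] rpy [ 3.138e+00 -2.000e-03  1.179e+00] w 0.05495652637704841 F [ 0.7 -0.6 -0.4]
tool shift cm [-32.36  15.57   0.44] wz None
top {'location': [521.7, 258.5], 'p': 0.77} [ 0.4807 -0.2446  0.096 ]
scene {'location': [174.8, 220.3], 'p': 0.92} [ 0.4804 -0.2471  0.096 ]
```

View pics/t2.png

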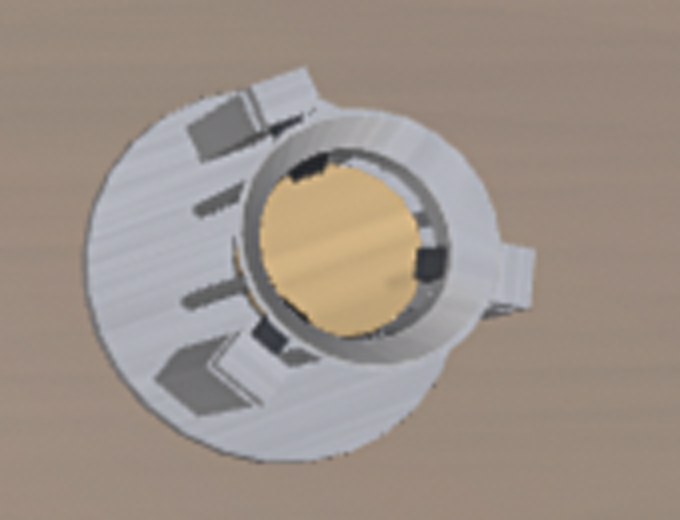

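The gripper closed to 55 mm, so it isn't holding the 64 mm disc. The crop shows the feeder rim centred at about (370,235) in the crop, with catch housings at upper-left (280,100), lower-left (250,365) and right (515,275). I'll check the wrist view.

View pics/w4.png

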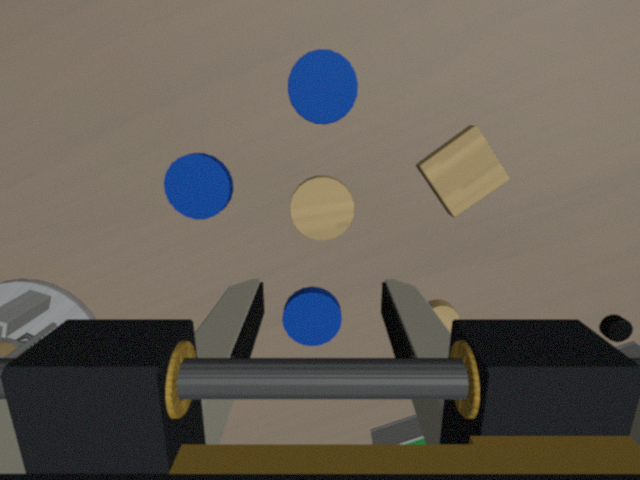

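The disc is untouched at (322,208), so the fingers closed clear of it. I'll compare where the calibration places the tip line with where the tips appear.

```bash
python3 - <<'E'
from h import *
s=ctrl.read_state(); c=cams.capture("wrist"); T=c["tool_from_camera"]; K=c["intrinsics"]
print(T.round(4)); print(K.round(1), ctrl.hold_point_z)
C=np.linalg.inv(T)
for P in ([0,0,0],[.0275,0,0],[-.0275,0,0],[.0275,.0075,0],[.0275,-.0075,0],[.0275,0,-.019],[.0465,0,0],[.0465,-.0075,0]):
    q=K@(C@[*P,1])[:3]; print(P,(q[:2]/q[2]).round(1),q[2].round(3))
wood(c,(285,165,365,250),.018,s)
for n in("top","scene"):
    c=cams.capture(n); 
    for m in cams.mark_of("blank_center",c): print(n,round(m["p"],2),np.round(m["location"]),ray(c,m["location"],.009).round(4))
E
```

```text
[[ 1.000e+00  2.000e-04  4.000e-04  2.000e-04]
 [-3.000e-04  9.616e-01  2.744e-01 -7.660e-02]
 [-3.000e-04 -2.744e-01  9.616e-01 -2.038e-01]
 [ 0.000e+00  0.000e+00  0.000e+00  1.000e+00]]
[[385.4   0.  322.2]
 [  0.  385.4 237.7]
 [  0.    0.    1. ]] 0.0188
[0, 0, 0] [321.6 269.3] 0.217
[0.0275, 0, 0] [370.4 269.3] 0.217
[-0.0275, 0, 0] [272.7 269.3] 0.217
[0.0275, 0.0075, 0] [370.  281.7] 0.219
[0.0275, -0.0075, 0] [370.9 256.6] 0.215
[0.0275, 0, -0.019] [374.9 282.3] 0.199
[0.0465, 0, 0] [404.2 269.3] 0.217
[0.0465, -0.0075, 0] [405.  256.6] 0.215
ellipse [323.4 211.4] [64.7 65.6] -> [0.4592 0.1132 0.018 ]
top 0.97 [245. 354.] [0.3561 0.1558 0.009 ]
top 0.3 [520. 257.] [ 0.4957 -0.2813  0.009 ]
scene 0.95 [322. 310.] [0.5775 0.0592 0.009 ]
scene 0.86 [362. 277.] [0.4631 0.1105 0.009 ]
scene 0.82 [394. 251.] [0.3597 0.1574 0.009 ]
scene 0.79 [319. 254.] [0.4029 0.0136 0.009 ]
```

The visible tips fit a depth of about 0.18 m, where the stated TCP would be at 0.217 m. The disc's position and size agree with the calibrated camera. So the fingers really end about 38 mm short of the reported TCP, which explains why they closed above the disc. I'll go down with them open, then in small steps watching the force.

>>> carry_out:
  plan:
    - {"tx": 0,"ty": 0,"tz": 5,"wx": 0,"wy": 0,"wz": 0,"hand": 9.3}
    - {"tx": 0,"ty": 0,"tz": 11,"wx": 0,"wy": 0,"wz": 0,"hand": 9.3}
    - {"tx": 0,"ty": 0,"tz": 16,"wx": 0,"wy": 0,"wz": 0,"hand": 9.3}
    - {"tx": 0,"ty": 0,"tz": 17.3,"wx": 0,"wy": 0,"wz": 0,"hand": 9.3}
    - {"tx": 0,"ty": 0,"tz": 17.3,"wx": 0,"wy": 0,"wz": 0,"hand": 9.3}

```text
clock: 5.3
eef_pos: [0.4589, 0.1124, 0.0084]
orientation: [-3.141, 0.0, 1.179]
ft_force: [-0.3, -0.3, 0.5]
gripper_width: 0.0928
```

>>> carry_out:
  plan:
    - {"tx": 0,"ty": 0,"tz": 0.4,"wx": 0,"wy": 0,"wz": 0,"hand": 9.3}
    - {"tx": 0,"ty": 0,"tz": 0.8,"wx": 0,"wy": 0,"wz": 0,"hand": 9.3}
    - {"tx": 0,"ty": 0,"tz": 0.8,"wx": 0,"wy": 0,"wz": 0,"hand": 9.3}

```text
clock: 5.68
eef_pos: [0.4588, 0.1124, 0.0002]
orientation: [3.141, -0.0, 1.179]
ft_force: [-1.1, -0.3, 0.3]
gripper_width: 0.0928
```

```bash
python3 - <<'E'
from h import *
c=cams.capture("scene"); save(c,"s2",(260,170,480,330),3.5)
E
```

```text
(no output)
```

View pics/s2.png

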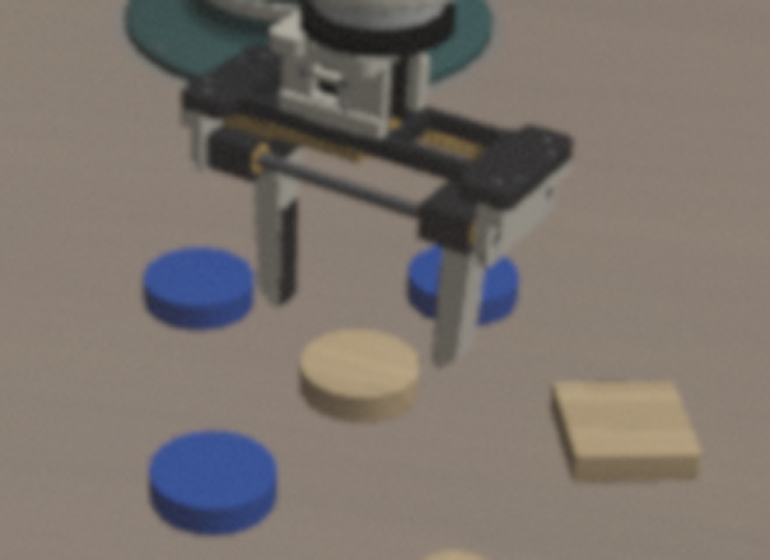

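The picture shows the open finger tips at crop (280,300) and (445,362), hovering about 17 mm above the disc top, which is centred at (360,358). This confirms tips about 37 mm short of the reported TCP. I'll continue down 26 mm.

>>> carry_out:
  plan:
    - {"tx": 0,"ty": 0,"tz": 0.8,"wx": 0,"wy": 0,"wz": 0,"hand": 9.3}
    - {"tx": 0,"ty": 0,"tz": 1.6,"wx": 0,"wy": 0,"wz": 0,"hand": 9.3}
    - {"tx": 0,"ty": 0,"tz": 2.1,"wx": 0,"wy": 0,"wz": 0,"hand": 9.3}
    - {"tx": 0,"ty": 0,"tz": 2.1,"wx": 0,"wy": 0,"wz": 0,"hand": 9.3}

```text
clock: 6.22
eef_pos: [0.4584, 0.1123, -0.0217]
orientation: [-3.141, 0.0, 1.179]
ft_force: [0.5, 0.4, 0.9]
gripper_width: 0.0931
```

>>> carry_out:
  plan:
    - {"tx": 0,"ty": 0,"tz": 0.25,"wx": 0,"wy": 0,"wz": 0,"hand": 9.3}
    - {"tx": 0,"ty": 0,"tz": 0.5,"wx": 0,"wy": 0,"wz": 0,"hand": 9.3}
    - {"tx": 0,"ty": 0,"tz": 0.5,"wx": 0,"wy": 0,"wz": 0,"hand": 9.3}

```text
clock: 6.6
eef_pos: [0.4586, 0.1124, -0.0263]
orientation: [-3.141, 0.0, 1.179]
ft_force: [-0.2, 0.7, -0.1]
gripper_width: 0.093
```

>>> carry_out:
  force: 25
  plan:
    - {"tx": 0,"ty": 0,"tz": 0,"wx": 0,"wy": 0,"wz": 0,"hand": 5.8}
    - {"tx": 0,"ty": 0,"tz": 0,"wx": 0,"wy": 0,"wz": 0,"hand": 5.8}
    - {"tx": 0,"ty": 0,"tz": 0,"wx": 0,"wy": 0,"wz": 0,"hand": 5.8}
    - {"tx": 0,"ty": 0,"tz": 0,"wx": 0,"wy": 0,"wz": 0,"hand": 5.8}
    - {"tx": 0,"ty": 0,"tz": 0,"wx": 0,"wy": 0,"wz": 0,"hand": 5.8}

```text
clock: 7.22
eef_pos: [0.4587, 0.1124, -0.0261]
orientation: [3.142, -0.0, 1.179]
ft_force: [-0.9, 0.1, 0.7]
gripper_width: 0.0629
```

Opening of 62.9 mm: the disc is gripped. I'll lift and carry it to the feeder.

>>> carry_out:
  plan:
    - {"tx": 0,"ty": 0,"tz": -3,"wx": 0,"wy": 0,"wz": 0,"hand": 5.8}
    - {"tx": 0,"ty": 0,"tz": -7,"wx": 0,"wy": 0,"wz": 0,"hand": 5.8}
    - {"tx": 0,"ty": 0,"tz": -12,"wx": 0,"wy": 0,"wz": 0,"hand": 5.8}
    - {"tx": 0,"ty": 0,"tz": -16,"wx": 0,"wy": 0,"wz": 0,"hand": 5.8}
    - {"tx": 0,"ty": 0,"tz": -18,"wx": 0,"wy": 0,"wz": 0,"hand": 5.8}

```text
clock: 7.85
eef_pos: [0.4592, 0.1125, 0.1558]
orientation: [3.14, -0.001, 1.179]
ft_force: [-0.3, 0.1, -0.6]
gripper_width: 0.0634
```

>>> carry_out:
  plan:
    - {"tx": -2,"ty": 1,"tz": 0,"wx": 0,"wy": 0,"wz": 0,"hand": 5.8}
    - {"tx": -5,"ty": 2.4,"tz": 0,"wx": 0,"wy": 0,"wz": 0,"hand": 5.8}
    - {"tx": -9,"ty": 4.4,"tz": 0,"wx": 0,"wy": 0,"wz": 0,"hand": 5.8}
    - {"tx": -13,"ty": 6.3,"tz": 0,"wx": 0,"wy": 0,"wz": 0,"hand": 5.8}
    - {"tx": -17,"ty": 8.3,"tz": 0,"wx": 0,"wy": 0,"wz": 0,"hand": 5.8}

```text
clock: 8.48
eef_pos: [0.4701, -0.0778, 0.1528]
orientation: [-3.14, 0.0, 1.179]
ft_force: [0.9, -0.2, -0.0]
gripper_width: 0.063
```

>>> carry_out:
  plan:
    - {"tx": -4,"ty": 1.9,"tz": 0,"wx": 0,"wy": 0,"wz": 0.08,"hand": 5.8}
    - {"tx": -8,"ty": 3.8,"tz": 0,"wx": 0,"wy": 0,"wz": 0.2,"hand": 5.8}
    - {"tx": -12,"ty": 5.7,"tz": 0,"wx": 0,"wy": 0,"wz": 0.3,"hand": 5.8}
    - {"tx": -15.2,"ty": 7.4,"tz": 0,"wx": 0,"wy": 0,"wz": 0.34,"hand": 5.8}
    - {"tx": -15.2,"ty": 7.4,"tz": 0,"wx": 0,"wy": 0,"wz": 0.34,"hand": 5.8}

```text
clock: 9.1
eef_pos: [0.4803, -0.2468, 0.1522]
orientation: [-3.139, 0.001, 0.836]
ft_force: [-1.3, -0.6, -0.7]
gripper_width: 0.0632
```

```bash
python3 - <<'E'
from h import *
s=ctrl.read_state(); c=cams.capture("wrist"); save(c,"w5")
for m in cams.mark_of("feeder_mouth",c): print(m,ray(c,m["location"],.096,s).round(4))
for m in cams.mark_of("blank_center",c): print(m)
delta([.4805,-.2458,.15],s)
E
```

```text
{'location': [318.5, 295.7], 'p': 0.57}
t 9.1 tcp [ 0.4803 -0.2468  0.1522] rpy [-3.139e+00  1.000e-03  8.360e-01] w 0.06316602925741412 F [-1.3 -0.6 -0.7]
tool shift cm [ 0.09 -0.05  0.22] wz None
```

View pics/w5.png

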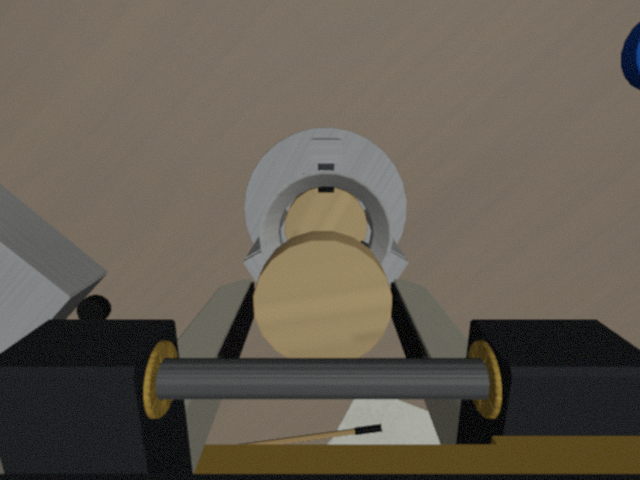

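The wrist view shows the disc level in the jaws, centred at (322,296). The feeder rim is behind it at about (323,228), with housings at (325,150), (250,260) and (397,258), all clear of the jaw line. Now I lower it into the funnel.

>>> carry_out:
  plan:
    - {"tx": 0.1,"ty": 0,"tz": 2.5,"wx": 0,"wy": 0,"wz": 0,"hand": 5.8}
    - {"tx": 0.1,"ty": 0,"tz": 5,"wx": 0,"wy": 0,"wz": 0,"hand": 5.8}
    - {"tx": 0.1,"ty": 0,"tz": 7,"wx": 0,"wy": 0,"wz": 0,"hand": 5.8}
    - {"tx": 0.1,"ty": 0,"tz": 7.5,"wx": 0,"wy": 0,"wz": 0,"hand": 5.8}
    - {"tx": 0.1,"ty": 0,"tz": 7.5,"wx": 0,"wy": 0,"wz": 0,"hand": 5.8}

```text
clock: 9.88
eef_pos: [0.4816, -0.2443, 0.0792]
orientation: [3.141, -0.0, 0.839]
ft_force: [-0.6, 0.4, -0.0]
gripper_width: 0.0629
```

```bash
python3 - <<'E'
from h import *
s=ctrl.read_state(); delta([.4805,-.2458,.062],s)
c=cams.capture("wrist"); a=c["image"][150:400,180:460]
d=cams.capture("scene")["image"][150:310,110:260]
a=cv2.resize(a,None,fx=1.9,fy=1.9); d=cv2.resize(d,None,fx=1.75,fy=1.75)
o=np.zeros((max(a.shape[0],d.shape[0]),a.shape[1]+d.shape[1],3),np.uint8); o[:a.shape[0],:a.shape[1]]=a; o[:d.shape[0],a.shape[1]:]=d
cv2.imwrite("pics/m1.png",o[:,:,::-1]); print(o.shape)
E
```

```text
t 9.875 tcp [ 0.4816 -0.2443  0.0792] rpy [ 3.141 -0.     0.839] w 0.06286704556167529 F [-0.6  0.4 -0. ]
tool shift cm [-0.19  0.02  1.72] wz None
(475, 794, 3)
```

View pics/m1.png

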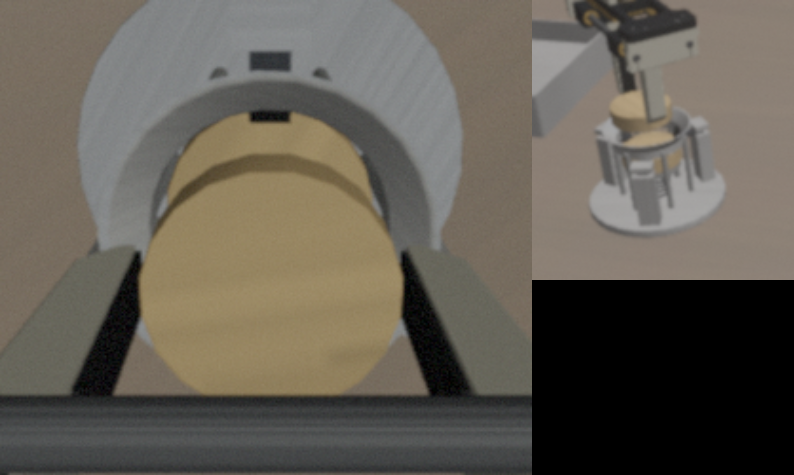

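Disc and rim share the same centre line (column 272 against 270 in the crop). The far rim edge works out at 47 mm from the tool axis, so it is centred within about 2 mm. I'll lower the last 17 mm.

>>> carry_out:
  plan:
    - {"tx": 0,"ty": 0,"tz": 0.6,"wx": 0,"wy": 0,"wz": 0,"hand": 5.8}
    - {"tx": 0,"ty": 0,"tz": 1.2,"wx": 0,"wy": 0,"wz": 0,"hand": 5.8}
    - {"tx": 0,"ty": 0,"tz": 1.6,"wx": 0,"wy": 0,"wz": 0,"hand": 5.8}
    - {"tx": 0,"ty": 0,"tz": 1.6,"wx": 0,"wy": 0,"wz": 0,"hand": 5.8}

```text
clock: 10.48
eef_pos: [0.4813, -0.2443, 0.0624]
orientation: [-3.141, 0.0, 0.839]
ft_force: [0.3, 0.5, -1.2]
gripper_width: 0.0633
```

>>> carry_out:
  plan:
    - {"tx": 0,"ty": 0,"tz": 0.1,"wx": 0,"wy": 0,"wz": 0,"hand": 7.5}
    - {"tx": 0,"ty": 0,"tz": 0.1,"wx": 0,"wy": 0,"wz": 0,"hand": 9}
    - {"tx": 0,"ty": 0,"tz": 0.1,"wx": 0,"wy": 0,"wz": 0,"hand": 9}
    - {"tx": 0,"ty": 0,"tz": 0.1,"wx": 0,"wy": 0,"wz": 0,"hand": 9}

```text
clock: 10.98
eef_pos: [0.4815, -0.2445, 0.062]
orientation: [3.141, 0.0, 0.839]
ft_force: [-0.6, 0.3, -0.0]
gripper_width: 0.0899
```

>>> carry_out:
  plan:
    - {"tx": 0,"ty": 0,"tz": -2,"wx": 0,"wy": 0,"wz": 0,"hand": 9}
    - {"tx": 0,"ty": 0,"tz": -5,"wx": 0,"wy": 0,"wz": 0,"hand": 5}
    - {"tx": 0,"ty": 0,"tz": -5,"wx": 0,"wy": 0,"wz": 0,"hand": 0}
    - {"tx": 0,"ty": 0,"tz": -5,"wx": 0,"wy": 0,"wz": 0,"hand": 0}
    - {"tx": 0,"ty": 0,"tz": -5,"wx": 0,"wy": 0,"wz": 0,"hand": 0}

```text
clock: 11.6
eef_pos: [0.4812, -0.2443, 0.1113]
orientation: [-3.141, 0.0, 0.839]
ft_force: [-0.3, -0.8, -0.3]
gripper_width: 0.0546
```

>>> carry_out:
  plan:
    - {"tx": 0,"ty": 0,"tz": 0,"wx": 0,"wy": 0,"wz": 0,"hand": 0}
    - {"tx": 0,"ty": 0,"tz": 0,"wx": 0,"wy": 0,"wz": 0,"hand": 0}
    - {"tx": 0,"ty": 0,"tz": 0,"wx": 0,"wy": 0,"wz": 0,"hand": 0}

```text
clock: 11.98
eef_pos: [0.4815, -0.2444, 0.1117]
orientation: [-3.141, 0.0, 0.839]
ft_force: [-0.2, -0.8, 0.1]
gripper_width: 0.0245
```

```bash
python3 - <<'E'
from h import *
s=ctrl.read_state(); delta([.4813,-.2443,.062],s)
c=cams.capture("wrist"); a=c["image"][130:400,180:460]
d=cams.capture("scene")["image"][150:310,110:260]
a=cv2.resize(a,None,fx=1.9,fy=1.9); d=cv2.resize(d,None,fx=1.75,fy=1.75)
o=np.zeros((max(a.shape[0],d.shape[0]),a.shape[1]+d.shape[1],3),np.uint8); o[:a.shape[0],:a.shape[1]]=a; o[:d.shape[0],a.shape[1]:]=d
cv2.imwrite("pics/m2.png",o[:,:,::-1]); print(o.shape)
E
```

```text
t 11.975 tcp [ 0.4815 -0.2444  0.1117] rpy [-3.141  0.     0.839] w 0.024527301493487603 F [-0.2 -0.8  0.1]
tool shift cm [-0.   -0.02  4.97] wz None
(513, 794, 3)
```

View pics/m2.png

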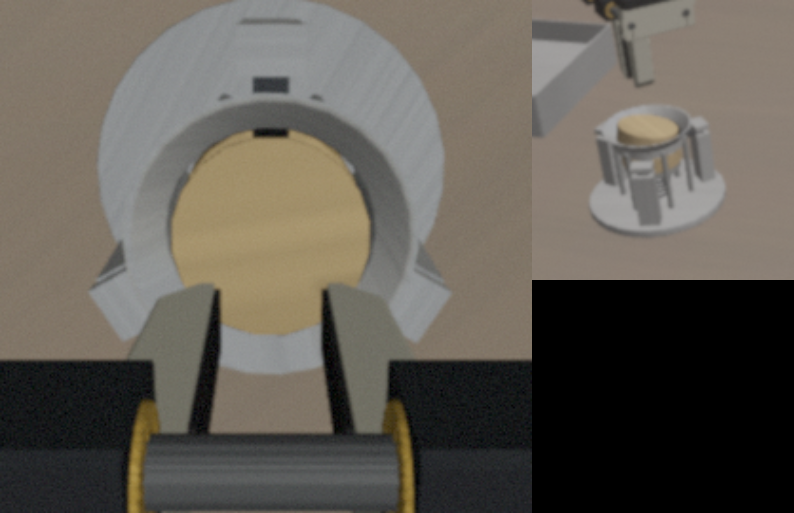

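The disc lies in the funnel, centred at about (271,232) in the crop, with its top near the rim. I'll finish closing the fingers and come down to just above contact.

>>> carry_out:
  plan:
    - {"tx": 0,"ty": 0,"tz": 0,"wx": 0,"wy": 0,"wz": 0,"hand": 0}
    - {"tx": 0,"ty": 0,"tz": 0,"wx": 0,"wy": 0,"wz": 0,"hand": 0}
    - {"tx": 0,"ty": 0,"tz": 0,"wx": 0,"wy": 0,"wz": 0,"hand": 0}
    - {"tx": 0,"ty": 0,"tz": 0,"wx": 0,"wy": 0,"wz": 0,"hand": 0}

```text
clock: 12.58
eef_pos: [0.4815, -0.2444, 0.1119]
orientation: [3.142, 0.0, 0.839]
ft_force: [0.1, -0.1, -0.5]
gripper_width: 0.0005
```

>>> carry_out:
  plan:
    - {"tx": 0,"ty": 0,"tz": 2.5,"wx": 0,"wy": 0,"wz": 0,"hand": 0}
    - {"tx": 0,"ty": 0,"tz": 4.3,"wx": 0,"wy": 0,"wz": 0,"hand": 0}
    - {"tx": 0,"ty": 0,"tz": 4.7,"wx": 0,"wy": 0,"wz": 0,"hand": 0}

```text
clock: 12.95
eef_pos: [0.4809, -0.2441, 0.0636]
orientation: [-3.14, 0.0, 0.839]
ft_force: [0.1, 0.1, -0.9]
gripper_width: 0.0004
```

>>> carry_out:
  plan:
    - {"tx": 0,"ty": 0,"tz": 0.2,"wx": 0,"wy": 0,"wz": 0,"hand": 0}
    - {"tx": 0,"ty": 0,"tz": 0.4,"wx": 0,"wy": 0,"wz": 0,"hand": 0}

```text
clock: 13.2
eef_pos: [0.4818, -0.2446, 0.0614]
orientation: [3.141, -0.0, 0.839]
ft_force: [0.1, -0.2, 0.3]
gripper_width: 0.0003
```

>>> carry_out:
  plan:
    - {"tx": 0,"ty": 0,"tz": 0.2,"wx": 0,"wy": 0,"wz": 0,"hand": 0}
    - {"tx": 0,"ty": 0,"tz": 0.4,"wx": 0,"wy": 0,"wz": 0,"hand": 0}

```text
clock: 13.45
eef_pos: [0.4818, -0.2446, 0.0573]
orientation: [3.141, -0.0, 0.839]
ft_force: [-0.8, -0.4, 3.5]
gripper_width: 0.0003
```

Contact at TCP z about 0.059, which puts the tips at about 0.096, level with the rim. That agrees with the 37 mm offset, so I push to TCP z about 0.028.

>>> carry_out:
  plan:
    - {"tx": 0,"ty": 0,"tz": 0.4,"wx": 0,"wy": 0,"wz": 0,"hand": 0}
    - {"tx": 0,"ty": 0,"tz": 0.8,"wx": 0,"wy": 0,"wz": 0,"hand": 0}
    - {"tx": 0,"ty": 0,"tz": 0.8,"wx": 0,"wy": 0,"wz": 0,"hand": 0}

```text
clock: 13.82
eef_pos: [0.4816, -0.2445, 0.0487]
orientation: [3.141, -0.0, 0.839]
ft_force: [0.4, -1.6, 4.1]
gripper_width: 0.0006
```

>>> carry_out:
  plan:
    - {"tx": 0,"ty": 0,"tz": 0.4,"wx": 0,"wy": 0,"wz": 0,"hand": 0}
    - {"tx": 0,"ty": 0,"tz": 0.8,"wx": 0,"wy": 0,"wz": 0,"hand": 0}
    - {"tx": 0,"ty": 0,"tz": 0.8,"wx": 0,"wy": 0,"wz": 0,"hand": 0}

```text
clock: 14.2
eef_pos: [0.4816, -0.2445, 0.0409]
orientation: [3.141, -0.0, 0.839]
ft_force: [1.2, -0.9, 4.9]
gripper_width: 0.0007
```

>>> carry_out:
  plan:
    - {"tx": 0,"ty": 0,"tz": 0.4,"wx": 0,"wy": 0,"wz": 0,"hand": 0}
    - {"tx": 0,"ty": 0,"tz": 0.8,"wx": 0,"wy": 0,"wz": 0,"hand": 0}
    - {"tx": 0,"ty": 0,"tz": 0.8,"wx": 0,"wy": 0,"wz": 0,"hand": 0}

```text
clock: 14.58
eef_pos: [0.4813, -0.2443, 0.0325]
orientation: [-3.141, 0.0, 0.839]
ft_force: [0.5, 0.1, 0.6]
gripper_width: 0.0005
```

>>> carry_out:
  plan:
    - {"tx": 0,"ty": 0,"tz": 0.2,"wx": 0,"wy": 0,"wz": 0,"hand": 0}
    - {"tx": 0,"ty": 0,"tz": 0.4,"wx": 0,"wy": 0,"wz": 0,"hand": 0}
    - {"tx": 0,"ty": 0,"tz": 0.4,"wx": 0,"wy": 0,"wz": 0,"hand": 0}

```text
clock: 14.95
eef_pos: [0.4815, -0.2444, 0.0291]
orientation: [-3.141, -0.0, 0.839]
ft_force: [-1.3, 1.1, 7.5]
gripper_width: 0.0004
```

>>> carry_out:
  plan:
    - {"tx": 0,"ty": 0,"tz": 0.2,"wx": 0,"wy": 0,"wz": 0,"hand": 0}
    - {"tx": 0,"ty": 0,"tz": 0.2,"wx": 0,"wy": 0,"wz": 0,"hand": 0}
    - {"tx": 0,"ty": 0,"tz": 0.2,"wx": 0,"wy": 0,"wz": 0,"hand": 0}

```text
clock: 15.32
eef_pos: [0.4815, -0.2444, 0.0273]
orientation: [3.142, -0.0, 0.839]
ft_force: [-0.9, 1.3, 6.6]
gripper_width: 0.0003
```

>>> carry_out:
  plan:
    - {"tx": 0,"ty": 0,"tz": -1,"wx": 0,"wy": 0,"wz": 0,"hand": 0}
    - {"tx": 0,"ty": 0,"tz": -3,"wx": 0,"wy": 0,"wz": 0,"hand": 0}
    - {"tx": 0,"ty": 0,"tz": -6,"wx": 0,"wy": 0,"wz": 0,"hand": 0}
    - {"tx": 0,"ty": 0,"tz": -10,"wx": 0,"wy": 0,"wz": 0,"hand": 0}
    - {"tx": 0,"ty": 0,"tz": -10,"wx": 0,"wy": 0,"wz": 0,"hand": 0}

```text
clock: 15.95
eef_pos: [0.4826, -0.2451, 0.1309]
orientation: [3.137, -0.001, 0.839]
ft_force: [-0.0, -0.6, 0.4]
gripper_width: 0.0005
```

```bash
python3 - <<'E'
from h import *
s=ctrl.read_state(); delta([.4813,-.2443,.062],s)
c=cams.capture("wrist"); a=c["image"][110:340,180:460]
d=cams.capture("scene")["image"][190:290,120:240]
a=cv2.resize(a,None,fx=1.7,fy=1.7); d=cv2.resize(d,None,fx=2.6,fy=2.6)
o=np.zeros((max(a.shape[0],d.shape[0]),a.shape[1]+d.shape[1],3),np.uint8); o[:a.shape[0],:a.shape[1]]=a; o[:d.shape[0],a.shape[1]:]=d
cv2.imwrite("pics/m3.png",o[:,:,::-1]); print(o.shape)
E
```

```text
t 15.95 tcp [ 0.4826 -0.2451  0.1309] rpy [ 3.137e+00 -1.000e-03  8.390e-01] w 0.0005045034639358071 F [-0.  -0.6  0.4]
tool shift cm [-0.04 -0.18  6.88] wz None
(391, 788, 3)
```

View pics/m3.png

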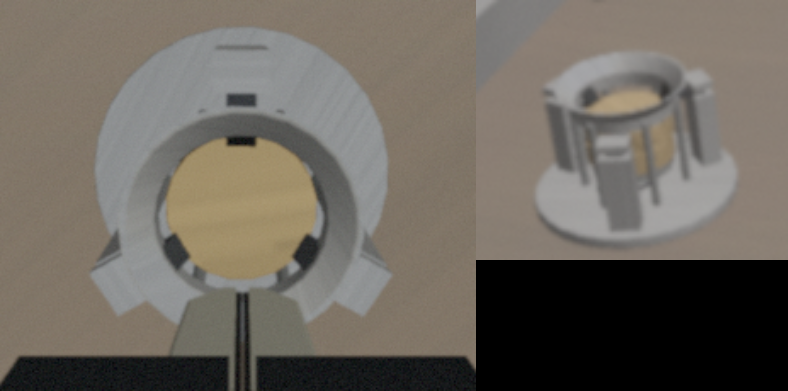

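The disc is level inside the feeder. All three black catch noses, at (241,141), (176,248) and (306,250), lie over its edge, and the gripper is clear above. Handing in.

```bash
python3 - <<'E'
from h import *
c=cams.capture("scene")
for t in("square_center","small_center"):
    for m in cams.mark_of(t,c)[:1]: print(t,ray(c,m["location"],.009).round(3))
print(finish_job())
E
```

```text
square_center [0.473 0.253 0.009]
small_center [0.63  0.178 0.009]
the job is handed in; nothing more can be done
None
```

The large wooden disc is pushed down into the feeder and held under its three catches. I handed the job in at about 16 s of the 48 s allowed; no verdict was reported.

**First grasp:** it missed. The fingers turned out to end about 37 mm short of the reported TCP, so they closed above the disc without touching it. The wrist and scene pictures showed this. I corrected for it, and the contact height during the push agreed with the correction.

**Loading:** I gripped the disc at a 63 mm opening, released it in the funnel, and pushed its top with closed fingers to about 32 mm below the rim. The force was 4–5 N on the way down. It fell to 0.6 N at about 27 mm, where the catches should snap in, and then read 7 N on the spring.

**Last checks:**
- **Disc:** the final pictures show it level and centred, with all three catch noses over its edge. The gripper was about 70 mm above the rim.
- **Bystanders:** the network put the square and the small round blank within about 12 mm and 7 mm of the first readings. I think that is detection noise, since the robot did not touch them. I did not look for or fix any cause.
- **Colour fit:** one fit, in the top view of the blank, gave a bad ellipse and I ignored it.

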